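Clamp a watch movement with the over-centre lever

ROBOT

A 6-joint arm with a two-finger parallel gripper is mounted at the origin on a cart in front of the work surface, level with it; the furniture and walls round the work are solid. World frame = base frame: x ahead of the robot, y to its left, z up, the work surface at z = 0. Lengths are in m, angles in rad, forces in N, time in s.
With the tool pointing down it reaches from about 0.325 to 0.925 m from the base axis. Payload 3.1 kg.
Tool frame: the origin (TCP) lies on the centre line of the jaws, within the pads' length; the fingertips stand 8 mm ahead of it and the grasp point (between the pads) lies 11 mm behind it; z points along the fingers, x is the direction in which the jaws open and shut, and the axes are right-handed (so a half turn about z gives the same grasp; the last joint's range is limited). The gripper opens to 85 mm and grips with 20 to 120 N. Pads are 22 mm wide; open, the fingers measure 114 mm over their backs; the gripper's body (76 mm by 85 mm) begins 54 mm behind the grasp point. The pads swing forward as they close: fully open they stand 13 mm farther back than shut.
Start: joints at [-1.244, 0.217, 1.613, -0, 1.311, -0.112], TCP at [0.266, -0.566, 0.239] pointing down, gripper open.
Joint ranges: [-2.75, 2.75], [-0.78, 2.1], [0.31, 2.55], [-1.13, 4.27], [0.13, 2.63], [-2.58, 2.58]. Speed limits (rad/s): [2.79, 2.79, 3.14, 3.14, 3.14, 3.14].

INTERFACE

Orientations are given as a 3x3 rotation matrix whose columns are the frame's x, y, z axes.
In Python, from workcell import bot, imaging, sign_off gives the robot as it stands.
- The arm moves only by the shell command python3 -m crank 'ROWS'. ROWS is text: rows parted by semicolons, each of 7 numbers parted by spaces: the turn, a rotation vector about the tool's x, y, z in degrees, then the shift along the tool's x, y, z in cm, then the closure, from 0 (fully open) to 1 (shut). A call has 1 to 20 rows; each row shifts and turns the pose as measured when the row begins, along the tool's axes as they then stand; what a row does not reach is not made up. A row lasts 1/8 s, in which the tool goes at most 62.5 mm and 10.7 degrees, less where a joint would pass 70% of its speed; a pose out of reach is approached as far as the arm can. A call is refused whole if a number of a shift passes 6.25 or a number of a turn 10.7, either way. A call with a gripper value outside its range is refused whole. The fingers move at their own pace and stop on an object; the grip force is fixed at half the most. Time passes only in rows, so rows that do not move let the fingers close. It gives the time, the measured TCP pose, the force and the opening at its end, in the units of the state.
- bot.get_obs(): the state, without advancing time (a new reading comes with each control period).
- imaging.snapshot(name): name is "scene" or "top"; returns the picture (480x640x3 uint8, red, green, blue); there is no depth.
- imaging.camera_info(name): a dict with "K" (3x3 intrinsics, pixels), "k1" (the pictures are not rectified: a ray, as slopes to the right and down, at radius r is drawn at 1 + k1 r^2 times it, then the intrinsics apply), "R" (3x3) and "t" (3): a world point X has camera coordinates R X + t. Camera axes: x right, y down, z forward; pixel columns grow to the right and rows downward; lengths in m; the calibration is good to about 2 mm. A picture is of the moment at which its call begins. camera_info takes no time and is no camera call.
- sign_off(): hands the job in, once; it reports no verdict.
The state is a dict: "time": time; "q": joint angles; "joint_vel": joint speeds; "tau": joint torques, N m; "ee_pos": TCP position; "ee_rot": TCP orientation; "contact_force": force on the tool from outside, world axes, zero at the start; "wrist_torque": the same for the moment, N m; "width": finger opening in m.
Only numpy, scipy, OpenCV 4.12 (cv2) and the standard library are available. Lean on these libraries where they do the work, as an engineer would, in place of code of your own. Each camera call takes 0.05 s, during which the arm holds its last target.

TASK

Set the larger of the two red movement holders flat in the nest of the clamping fixture, its crown pointing away from the plunger and lying between the two dowel pins, and let go of it. Then throw the fixture's lever over past its dead centre, so that it snaps to the far end and the plunger holds the movement tight against the pins. Leave the smaller holder and the other things on the table where they are.

Things in the scene. Friction and masses are not known exactly. Their poses are not given: they have to be found in the camera images.
- job_centre (a point): The larger movement holder: a red ring-shaped disc 39 mm across and 8 mm high with a watch movement on it (11 mm high in all), 38 g, with one round winding crown (8 mm thick) on its rim, whose tip is 30 mm from the disc's centre. The point is the centre of the disc, 4 mm above its underside. z is up; the crown points along -y. Grasp it across the disc, along x.
- job_crown (a point): The crown of the larger holder: the middle of the crown, 27 mm from the disc's centre along -y, axes as job_centre.
- fixture: The clamping fixture: aluminium base 180 x 64 x 10 mm fixed to the table, reaching from x = -132 to +48 mm of this origin, which lies on the table straight below nest. x is the way the plunger pushes; z is up. A round steel boss under nest, 31 mm across, its top 16 mm above the table, carries the disc, which overhangs it by 4 mm.
- nest (a point): Where job_centre rests when clamped, 20 mm above the table; axes as fixture. Two steel dowel pins, 8 mm thick, stand at x = +20.4, y = +/-11.8 mm from it, tops 5.5 mm above it; the clamped disc lies against both, crown between them along +x. The open plunger's pad is at x = -29.6 mm. Set down 2 to 3 mm towards -x of this point, the disc clears pins and pad and is pushed home by the plunger.
- nest_mouth (a point): Where job_crown comes to rest when clamped: 27 mm along x from nest, between the pins. Axes as nest.
- pad: The rubber pad (14 mm wide, 10 mm high) on the end of the plunger that presses on the movement; its origin is the fixture's origin, not the pad itself. With the larger movement in the nest it presses with about 7 N once the lever is over; without it the pad stops about 4 mm further on.
- lever (a joint): Angle of the clamp lever, rad: 0 = open, leaning 29 degrees away from the nest; 0.5 = upright; 1.6 = clamped, leaning 63 degrees towards the nest. It is sprung over-centre: below the dead centre at about 0.7 it springs back to 0, beyond it it snaps to 1.6 by itself; a push of about 7 N at the knob starts it. The plunger advances 14.5 mm with it.
- lever_knob (a point): Centre of the black ball knob (19 mm) at the end of the lever, a steel rod 8 mm thick, 75 mm from the pivot. Open: 106 mm above the table and 36 mm from the pivot towards its -x. Upright: 115 mm above the table.
- lever_pivot (a point): Pivot of the lever, 40 mm above the table and 85 mm towards -x from nest, axes as nest; the lever swings about its y axis between two cheeks (31 mm over both, top 50 mm above the table) and moves the knob towards +x to clamp.
- movement_spare: The smaller, otherwise like red holder, disc 34 mm across; leave alone. Origin on its underside, 4 mm from the disc's centre.
- tin_b: Round tin 49 mm across, 17 mm high; bystander, origin under its centre.
- oil_bottle: Small brown bottle 31 mm across, 62 mm high; bystander, origin under its centre.
- driver_green: Small screwdriver 90 mm long lying along its y; bystander.
- loupe_1: Black eye loupe 34 mm across, 28 mm high; bystander, origin under its centre.
- dial_plate: Grey watch dial disc 32 mm across, 9 mm high; bystander, origin under its centre.
- tweezers_1: Steel tweezers 121 mm long lying along their y; bystander.
- pin_vice: Steel pin vice 88 mm long lying along its y; bystander.
Not all that is in view belongs to the job. What is shaped like the part that bears job_centre but black or purple is not meant.

How it is judged:
By the outcome, as a careful person would: the job done as asked, in the order asked, and still so for the second after the job is handed in, with the robot touching nothing.
It also fails if it takes over 54 s, if anything falls off the work surface, if the arm or the gripper's body presses on something with over 40 N, if the wrist force passes 120 N, or if a joint passes its speed limit or range.

## Working session

There is one attempt and no reset: what is moved stays moved. The work goes in short steps, Python scripts to look and compute and a shell command to move; the robot and the scene stay as the last step left them, time stands still between calls to the robot, and variables do not carry over. Pictures are saved under pics/ and viewed, and the job is handed in when it is done.

```bash
ls; mkdir -p pics; python3 - <<'E'
from workcell import bot, imaging
import cv2, numpy as np
for n in ("scene","top"):
    im=imaging.snapshot(n); cv2.imwrite(f"pics/{n}0.png",im[:,:,::-1])
    ci=imaging.camera_info(n); print(n,{k:np.round(v,4).tolist() for k,v in ci.items()})
o=bot.get_obs(); print({k:np.round(v,3).tolist() for k,v in o.items()})
E
```

```text
pics
scene {'K': [[498.2453, 0.0, 315.9943], [0.0, 498.2453, 236.8901], [0.0, 0.0, 1.0]], 'k1': -0.144, 'R': [[-0.8796, -0.4756, 0.0058], [-0.2855, 0.5182, -0.8062], [0.3805, -0.7108, -0.5916]], 't': [0.4741, 0.2741, 0.7423]}
top {'K': [[600.055, 0.0, 339.2608], [0.0, 600.055, 243.2713], [0.0, 0.0, 1.0]], 'k1': -0.0314, 'R': [[-0.0202, -0.9997, 0.0135], [-0.9935, 0.0185, -0.1127], [0.1124, -0.0157, -0.9935]], 't': [-0.0678, 0.61, 1.0785]}
{'time': 0.1, 'q': [-1.244, 0.218, 1.615, -0.0, 1.311, -0.112], 'joint_vel': [-0.001, -0.001, -0.002, 0.0, -0.001, 0.002], 'tau': [-0.0, -39.807, -30.497, -0.0, 0.004, 0.0], 'ee_pos': [0.265, -0.565, 0.238], 'ee_rot': [[0.425, -0.905, -0.001], [-0.905, -0.425, 0.002], [-0.002, -0.0, -1.0]], 'contact_force': [1.208, -0.612, 0.561], 'wrist_torque': [-0.021, -0.012, 0.008], 'width': 0.086}
```

View pics/scene0.png

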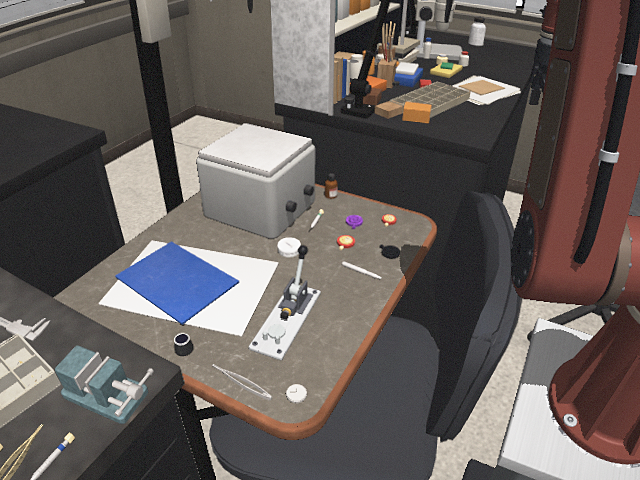

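View pics/top0.png

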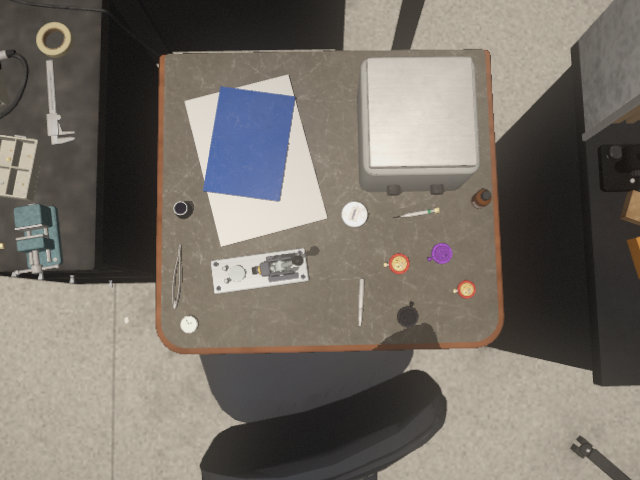

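The top view shows two red holders, at (399,263) and (466,289). There is a purple lookalike at (441,253) and a black one at (407,315). The fixture's nest is near (236,272) and its knob near (312,251). In the scene view the reds are at (345,241) and (389,219).

```bash
cat > h.py <<'E'
import cv2, numpy as np
from workcell import imaging
def cam(n):
    c=imaging.camera_info(n); return {k:np.array(v,float) for k,v in c.items()}
def ray(n,uv):
    c=cam(n);K=c['K']
    d=np.array([float(c['k1']),0,0,0])
    p=cv2.undistortPoints(np.array([[uv]],float),K,d)[0,0]
    R,t=c['R'],c['t']
    return -R.T@t, R.T@np.array([p[0],p[1],1.])
def onplane(n,uv,z):
    o,d=ray(n,uv); return o+d*(z-o[2])/d[2]
def tri(uv1,uv2,n1='top',n2='scene'):
    o1,d1=ray(n1,uv1);o2,d2=ray(n2,uv2)
    s=np.linalg.lstsq(np.c_[d1,-d2],o2-o1,rcond=None)[0]
    a,b=o1+s[0]*d1,o2+s[1]*d2
    return (a+b)/2,np.linalg.norm(a-b)
def proj(n,X):
    c=cam(n); rv=cv2.Rodrigues(c['R'])[0]
    return cv2.projectPoints(np.array([X],float).reshape(-1,1,3),rv,c['t'],c['K'],np.array([float(c['k1']),0,0,0]))[0][:,0]
def crop(im,x0,y0,w,h,f,out):
    c=im[y0:y0+h,x0:x0+w,::-1]; cv2.imwrite(out,cv2.resize(c,None,fx=f,fy=f,interpolation=cv2.INTER_CUBIC))
E
python3 - <<'E'
from h import *
T=cv2.imread('pics/top0.png')[:,:,::-1];S=cv2.imread('pics/scene0.png')[:,:,::-1]
crop(T,370,230,120,90,6,'pics/ctop_red.png')
crop(T,200,235,130,70,6,'pics/ctop_fix.png')
crop(S,240,235,90,125,4,'pics/cs_fix.png')
crop(S,320,205,90,60,8,'pics/cs_red.png')
for n,im in(('top',T),('scene',S)):
    hsv=cv2.cvtColor(np.ascontiguousarray(im),cv2.COLOR_RGB2HSV)
    m=((hsv[...,0]<14)|(hsv[...,0]>172))&(hsv[...,1]>150)&(hsv[...,2]>120)
    k,l,st,ce=cv2.connectedComponentsWithStats(m.astype(np.uint8))
    for i in range(1,k):
        if 15<st[i,4]<600: print(n,st[i],ce[i].round(1))
E
```

```text
top [389 254  20  20 105] [398.5 263.5]
top [458 281  17  17  78] [464.9 289. ]
scene [366  76  21  15 197] [376.5  82.4]
scene [420  80  11   7  55] [424.7  82.1]
scene [326 181  10   5  29] [330.9 182.7]
scene [382 215  14  10  38] [389.2 220.3]
scene [337 236  18  12  69] [346.  242.7]
```

View pics/ctop_red.png

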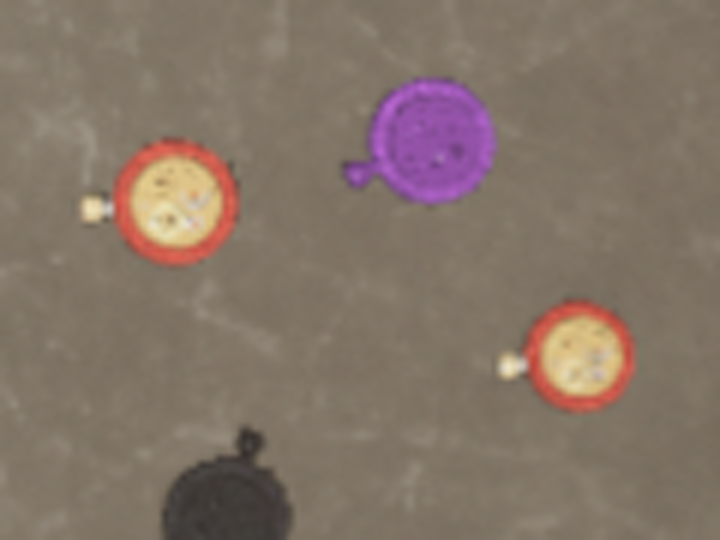

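View pics/ctop_fix.png

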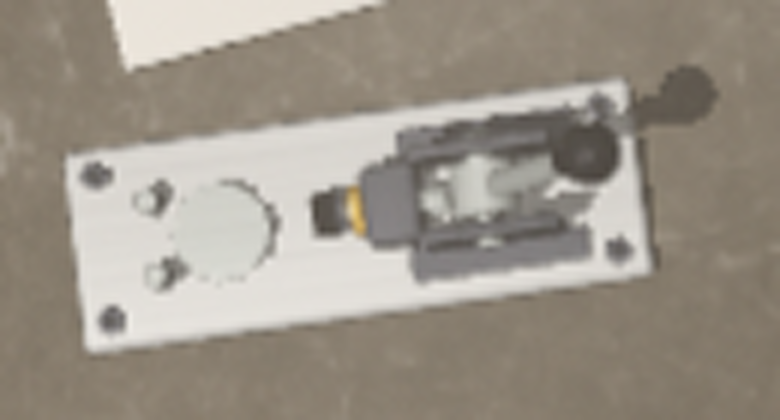

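View pics/cs_fix.png

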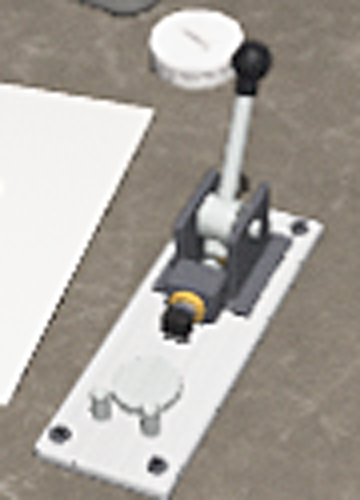

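View pics/cs_red.png

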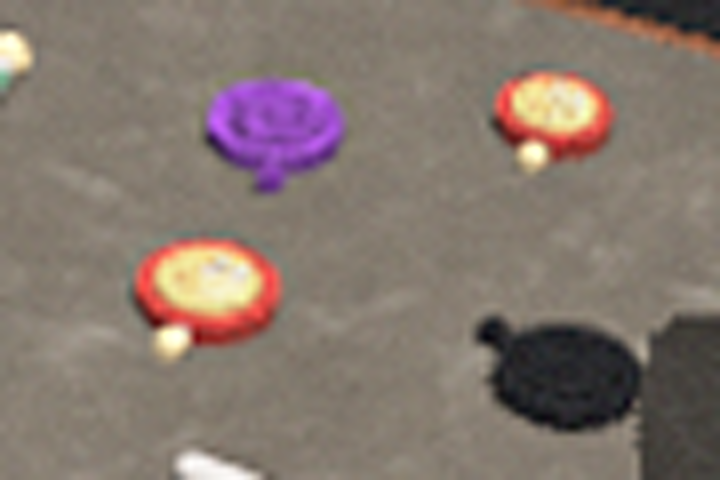

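Candidates in the top view:
- Larger red holder (399,263), 20 px across
- Smaller red holder (466,289), 17 px across
- Purple ring (441,253)
- Black ring (407,315)

I choose (399,263): the close crop shows it red and wider than the other, with its crown to the left. Next I measure it and the fixture.

```bash
cat > meas.py <<'E'
from h import *
T=cv2.imread('pics/top0.png');S=cv2.imread('pics/scene0.png')
def up(im,x0,y0,w,h,f=8):
    c=cv2.resize(im[y0:y0+h,x0:x0+w],None,fx=f,fy=f,interpolation=cv2.INTER_CUBIC)
    return c
def back(p,x0,y0,f=8): return ((np.array(p)+.5)/f-.5+np.array([x0,y0]))
def blobs(im,box,cond,mn=200):
    c=up(im,*box);h=cv2.cvtColor(c,cv2.COLOR_BGR2HSV).astype(int);m=cond(h).astype(np.uint8)
    cs,_=cv2.findContours(m,cv2.RETR_EXTERNAL,cv2.CHAIN_APPROX_NONE)
    r=[]
    for k in cs:
        if cv2.contourArea(k)>mn:
            e=cv2.fitEllipse(k);M=cv2.moments(k)
            r.append((cv2.contourArea(k)/64,back((M['m10']/M['m00'],M['m01']/M['m00']),*box[:2]),back(e[0],*box[:2]),np.array(e[1])/8))
    return sorted(r,key=lambda a:-a[0])
gold=lambda h:(h[...,0]>14)&(h[...,0]<32)&(h[...,1]>85)&(h[...,2]>160)
red=lambda h:((h[...,0]<9)|(h[...,0]>172))&(h[...,1]>140)&(h[...,2]>90)
for nm,bt,bs in(('big',(380,245,40,40),(332,228,30,30)),('small',(450,272,35,35),(378,208,28,26))):
  for col,f in(('gold',gold),('red',red)):
    a=blobs(T,bt,f);b=blobs(S,bs,f)
    for n,q in(('top',a),('scene',b)):
        for x in q: print(nm,col,n,round(x[0],1),x[1].round(2),x[2].round(2),x[3].round(2))
    if a and b:print('tri',nm,col,[np.round(v,4) for v in tri(a[0][2],b[0][2])])
    if len(a)>1 and len(b)>1 :print('tri2 crown',[np.round(v,4) for v in tri(a[1][1],b[1][1])])
E
python3 meas.py
python3 - <<'E'
from h import *
T=cv2.imread('pics/top0.png')[:,:,::-1];S=cv2.imread('pics/scene0.png')[:,:,::-1]
crop(T,205,240,70,55,11,'pics/f1.png'); crop(S,245,305,60,55,11,'pics/f2.png'); crop(S,270,235,60,75,8,'pics/f3.png')
E
```

```text
big gold top 169.5 [398.83 263.19] [398.83 263.19] [14.61 14.77]
big gold scene 43.6 [344.02 239.65] [345.58 239.62] [ 7.37 12.54]
tri big gold [array([ 0.5707, -0.1928,  0.0068]), np.float64(0.0021)]
big red top 316.3 [398.66 263.29] [398.67 263.28] [20.04 20.12]
big red scene 73.8 [345.82 242.41] [345.63 240.7 ] [11.85 16.69]
tri big red [array([ 0.5706, -0.1929,  0.0038]), np.float64(0.0023)]
small gold top 130.0 [466.4  288.95] [466.4  288.95] [12.75 13.  ]
small gold scene 24.7 [387.31 217.87] [388.81 217.78] [ 5.62 10.24]
tri small gold [array([ 0.5192, -0.3197,  0.0063]), np.float64(0.0021)]
small red top 242.5 [466.06 288.88] [466.06 288.88] [17.42 17.74]
small red scene 44.3 [388.86 220.56] [388.85 218.63] [ 9.81 13.51]
tri small red [array([ 0.5192, -0.3197,  0.0039]), np.float64(0.0027)]
```

View pics/f1.png

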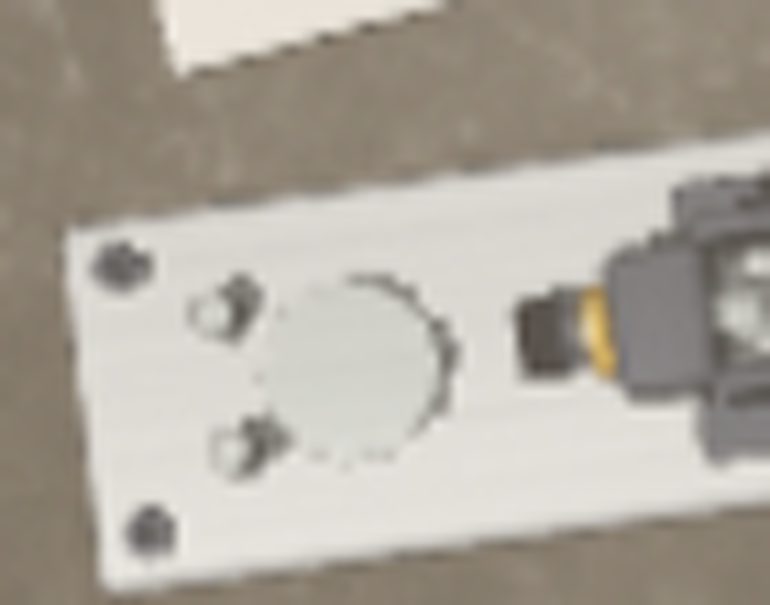

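View pics/f2.png

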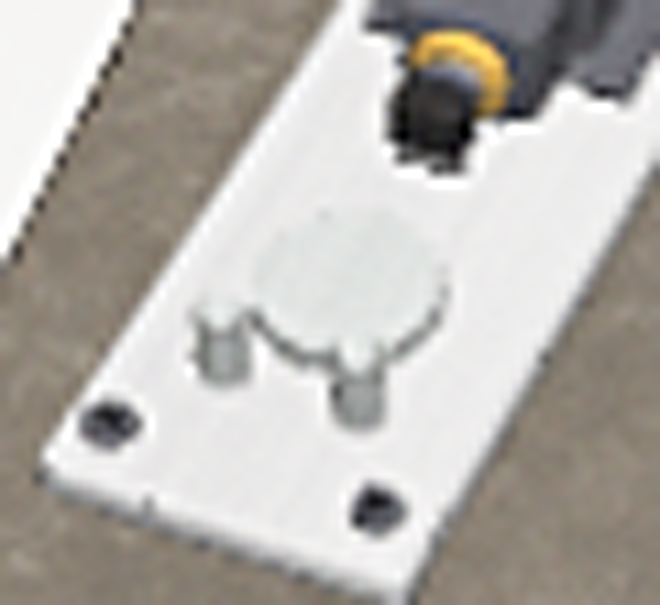

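View pics/f3.png

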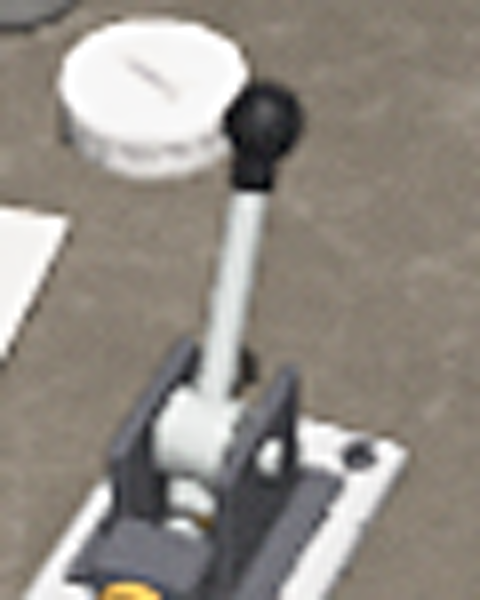

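```bash
python3 - <<'E'
from h import *
T=cv2.imread('pics/top0.png')
h=cv2.cvtColor(T,cv2.COLOR_BGR2HSV).astype(int)
m=np.zeros(h.shape[:2],np.uint8); m[244:300,205:315]=((h[...,2]>170)&(h[...,1]<40))[244:300,205:315]
m[244:254,205:262]=0
m=cv2.morphologyEx(m,cv2.MORPH_CLOSE,np.ones((9,9)))
cs,_=cv2.findContours(m,cv2.RETR_EXTERNAL,cv2.CHAIN_APPROX_NONE);k=max(cs,key=cv2.contourArea)
r=cv2.minAreaRect(k);print(r,cv2.contourArea(k))
f=lambda p,x0,y0,s:np.array([(p[0]+.5)/s-.5+x0,(p[1]+.5)/s-.5+y0])
t=lambda p:f(p,205,240,11); s=lambda p:f(p,245,305,11); s3=lambda p:f(p,270,235,8)
P=lambda n,a:print(n,[np.round(v,4) for v in a])
P('boss',tri(t((350,368)),s((348,281))))
P('pinL',tri(t((208,315)),s((218,312))));P('pinR',tri(t((230,452)),s((358,348))))
P('cornerL',tri(t((68,232)),s((45,462))));P('cornerR',tri(t((104,588)),s((398,595))))
t2=lambda p:f(p,200,235,6)
P('knob',tri(t2((585,152)),s3((263,122))))
c=np.array([onplane('top',t(p),.01)[:2] for p in((68,232),(104,588))]+[onplane('top',t2(p),.01)[:2] for p in((652,272),(625,80))]);print(c.round(4))
print([np.linalg.norm(c[i]-c[i-1]).round(4) for i in range(4)])
u=(c[0]+c[1]-c[2]-c[3]);u/=np.linalg.norm(u);print('fix x',u, np.degrees(np.arctan2(u[1],u[0])))
o=(c[0]+c[1])/2-.048*u; o2=(c[2]+c[3])/2+.132*u;print('origin',o.round(4),o2.round(4))
b=onplane('top',t((350,368)),.016)[:2];print('boss plane',b.round(4))
pl=onplane('top',t((208,315)),.0255)[:2];pr=onplane('top',t((230,452)),.0255)[:2];print('pins mid-20.4',((pl+pr)/2-.0204*u).round(4),np.linalg.norm(pl-pr),(pl-pr))
kn=onplane('top',t2((585,152)),.106)[:2];print('knob plane',kn.round(4),'pred',(o-.121*u).round(4))
j=onplane('top',(398.67,263.28),.008)[:2]
cr=onplane('top',f((93,209),370,230,6),.004)[:2];w=cr-j;print('job',j.round(4),cr.round(4),np.linalg.norm(w),np.degrees(np.arctan2(w[1],w[0])))
P('crown tri',tri(f((93,209),370,230,6),f((171,341),320,205,8)))
E
```

```text
((258.7099609375, 270.469970703125), (33.37544631958008, 94.61089324951172), 81.8698959350586) 2723.5
boss [array([0.5576, 0.114 , 0.014 ]), np.float64(0.0018)]
pinL [array([0.5666, 0.1366, 0.0235]), np.float64(0.0014)]
pinR [array([0.5433, 0.1328, 0.024 ]), np.float64(0.0014)]
cornerL [array([0.5825, 0.1637, 0.0065]), np.float64(0.0017)]
cornerR [array([0.5215, 0.1579, 0.0042]), np.float64(0.0013)]
knob [array([ 0.5719, -0.0054,  0.1052]), np.float64(0.0024)]
[[ 0.5829  0.1634]
 [ 0.5218  0.157 ]
 [ 0.543  -0.0202]
 [ 0.6038 -0.0125]]
[np.float64(0.1772), np.float64(0.0614), np.float64(0.1785), np.float64(0.0612)]
fix x [-0.11826982  0.9929815 ] 96.79225932296958
origin [0.5581 0.1126] [0.5578 0.1147]
boss plane [0.5582 0.1141]
pins mid-20.4 [0.5578 0.1145] 0.023527542446173094 [0.02322981 0.00373114]
knob plane [ 0.5729 -0.0049] pred [ 0.5724 -0.0076]
job [ 0.5713 -0.1919] [ 0.57   -0.1664] 0.0255370860033165 93.04642932760045
crown tri [array([ 0.5691, -0.1668,  0.0038]), np.float64(0.0019)]
```

Measurements: job centre (0.571,-0.192), crown direction about 93.3°. The two-view heights are about 7 mm for the gold face and about 4 mm for the crown. The nest is at (0.558,0.114), with fixture x at about 97°. The heights match the text to within 2–4 mm, as calibration allows. Moving above the part now.

```bash
python3 -m crank '0 0 0 -2.6 -5.4 1 0.3;0 0 0 -2.6 -5.4 1 0.3;0 0 0 -2.6 -5.4 1 0.3;0 0 0 -2.6 -5.4 1 0.3;0 0 0 -2.6 -5.4 1 0.3;0 0 0 -2.6 -5.4 1 0.3;0 0 0 -2.6 -5.4 1 0.3;0 0 0 -2.6 -5.4 1 0.3;0 0 -9.7 0 0 0 0.3;0 0 -9.7 0 0 0 0.3;0 0 -9.7 0 0 0 0.3;0 0 -9.7 0 0 0 0.3;0 0 -9.7 0 0 0 0.3;0 0 -9.7 0 0 0 0.3;0 0 -9.7 0 0 0 0.3;0 0 0 0 0 0 0.3'
cat > go.py <<'E'
import sys,numpy as np
from workcell import bot
from scipy.spatial.transform import Rotation as Ro
def need(p,ang):
    o=bot.get_obs();R=np.array(o['ee_rot']);x=np.array(o['ee_pos'])
    a=np.radians(ang);X=np.array([np.cos(a),np.sin(a),0]);Z=np.array([0,0,-1.]);G=np.c_[X,np.cross(Z,X),Z]
    print('t',round(o['time'],2),'pos',x.round(4),'w',round(o['width'],4),'F',np.round(o['contact_force'],1))
    print('turn deg',np.degrees(Ro.from_matrix(R.T@G).as_rotvec()).round(2),'shift cm',(R.T@(np.array(p)-x)*100).round(2))
if __name__=='__main__': a=list(map(float,sys.argv[1:])); need(a[:3],a[3])
E
python3 go.py 0.571 -0.192 0.06 3.3
```

```text
time: 2.1
ee_pos: [0.5718, -0.1788, 0.146]
ee_rot: [[0.996, 0.09, -0.013], [0.09, -0.996, 0.008], [-0.013, -0.009, -1.0]]
contact_force: [-0.5, 0.5, 0.0]
width: 0.0595
t 2.1 pos [ 0.5718 -0.1788  0.146 ] w 0.0595 F [-0.5  0.5  0. ]
turn deg [-0.49  0.74  1.87] shift cm [-0.09  1.38  8.59]
```

```bash
python3 -m crank '-0.5 0.7 1.9 -0.1 1.4 4 0.3;0 0 0 0 0 4 0.3;0 0 0 0 0 0.6 0.3;0 0 0 0 0 0 0.3'
python3 go.py 0.571 -0.192 0.06 3.3
python3 - <<'E'
from h import *
for n in('top','scene'):
    im=imaging.snapshot(n);cv2.imwrite(f'pics/{n}1.png',im[:,:,::-1])
    if n=='top':crop(im,350,210,100,100,6,'pics/ct1.png')
    else: crop(im,310,170,100,100,6,'pics/cs1.png')
E
```

```text
time: 2.6
ee_pos: [0.5729, -0.1935, 0.0595]
ee_rot: [[0.999, 0.046, 0.002], [0.046, -0.999, -0.002], [0.002, 0.002, -1.0]]
contact_force: [-0.4, 0.1, 0.3]
width: 0.0599
t 2.6 pos [ 0.5729 -0.1935  0.0595] w 0.0599 F [-0.4  0.1  0.3]
turn deg [ 0.11 -0.13 -0.65] shift cm [-0.18 -0.15 -0.05]
```

View pics/ct1.png

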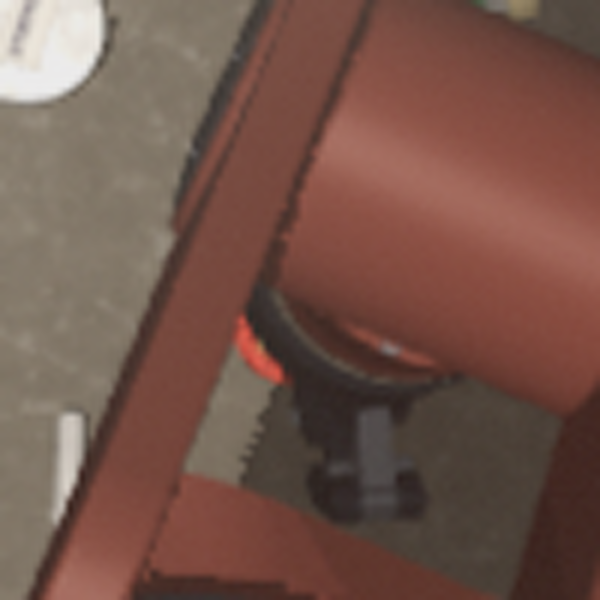

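View pics/cs1.png

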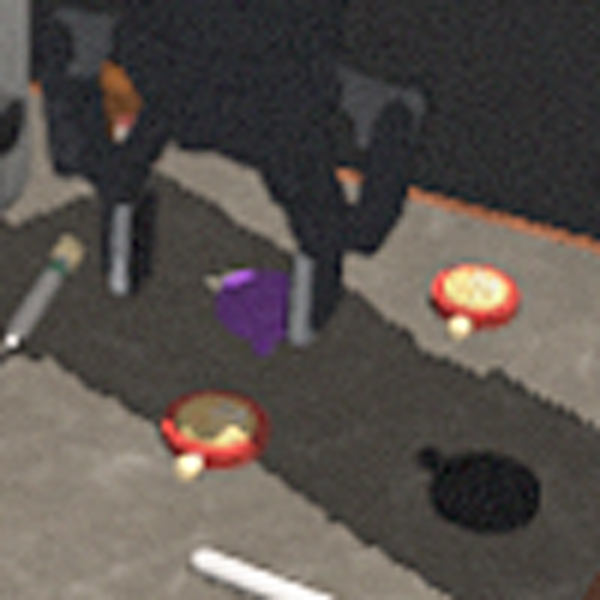

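The scene crop shows the fingers about 5 cm above the holder: left pad tip near crop (120,293), right near (302,343). I'll compare these with where the reported pose projects.

```bash
python3 - <<'E'
from h import *
from workcell import bot
o=bot.get_obs();R=np.array(o['ee_rot']);x=np.array(o['ee_pos'])
for sx in(1,-1):
  for dy in(.011,-.011):
    for dz in (.003,.008):
      p=proj('scene',x+R@np.array([sx*.030,dy,dz]))[0]; print(sx,dy,dz,(((p+.5-[310,170])*6)-.5).round(0))
print('disc',[(((proj('scene',q)[0]+.5-[310,170])*6)-.5).round(0) for q in ([.571,-.192,.008],[.5695,-.1655,.004])])
E
```

```text
1 0.011 0.003 [148. 266.]
1 0.011 0.008 [148. 277.]
1 -0.011 0.003 [123. 297.]
1 -0.011 0.008 [123. 308.]
-1 0.011 0.003 [303. 308.]
-1 0.011 0.008 [302. 319.]
-1 -0.011 0.003 [279. 340.]
-1 -0.011 0.008 [279. 352.]
disc [array([212., 418.]), array([183., 467.])]
```

Prediction and image agree to about 1 px. Descending in steps.

```bash
python3 -m crank '0.1 -0.1 -0.6 -0.18 -0.15 2 0.3;0 0 0 0 0 1.5 0.3;0 0 0 0 0 0.5 0.3;0 0 0 0 0 0 0.3'
python3 go.py 0.571 -0.192 0.0095 3.3
```

```text
time: 3.2
ee_pos: [0.5734, -0.1928, 0.0203]
ee_rot: [[0.998, 0.058, 0.006], [0.058, -0.998, -0.003], [0.006, 0.003, -1.0]]
contact_force: [1.0, -0.1, 0.3]
width: 0.0598
t 3.2 pos [ 0.5734 -0.1928  0.0203] w 0.0598 F [ 1.  -0.1  0.3]
turn deg [ 0.16 -0.32  0.01] shift cm [-0.24 -0.09  1.08]
```

```bash
python3 -m crank '0.15 -0.3 0 -0.25 -0.1 0.6 0.3;0 0 0 0 0 0.3 0.3;0 0 0 0 0 0 0.3'
python3 go.py 0.571 -0.192 0.0095 3.3
```

```text
time: 3.58
ee_pos: [0.5712, -0.1921, 0.0111]
ee_rot: [[0.998, 0.058, 0.001], [0.058, -0.998, -0.0], [0.001, 0.001, -1.0]]
contact_force: [-1.1, 0.0, 0.4]
width: 0.0598
t 3.58 pos [ 0.5712 -0.1921  0.0111] w 0.0598 F [-1.1  0.   0.4]
turn deg [ 0.03 -0.05  0.01] shift cm [-0.02 -0.01  0.16]
```

```bash
python3 -m crank '0 0 0 0 0 0.15 0.4;0 0 0 0 0 0 0.5;0 0 0 0 0 0 0.7;0 0 0 0 0 0 0.7;0 0 0 0 0 0 0.7;0 0 0 0 0 0 0.7;0 0 0 0 0 0 0.7'
python3 go.py 0.571 -0.192 0.0095 3.3
python3 - <<'E'
from h import *
im=imaging.snapshot('scene');crop(im,310,190,80,80,7,'pics/cs2.png')
E
```

```text
time: 4.45
ee_pos: [0.5721, -0.1925, 0.0107]
ee_rot: [[0.998, 0.058, 0.003], [0.058, -0.998, -0.001], [0.003, 0.002, -1.0]]
contact_force: [-0.3, 0.0, 0.9]
width: 0.0351
t 4.45 pos [ 0.5721 -0.1925  0.0107] w 0.0351 F [-0.3  0.   0.9]
turn deg [ 0.09 -0.16  0.01] shift cm [-0.11 -0.06  0.12]
```

View pics/cs2.png

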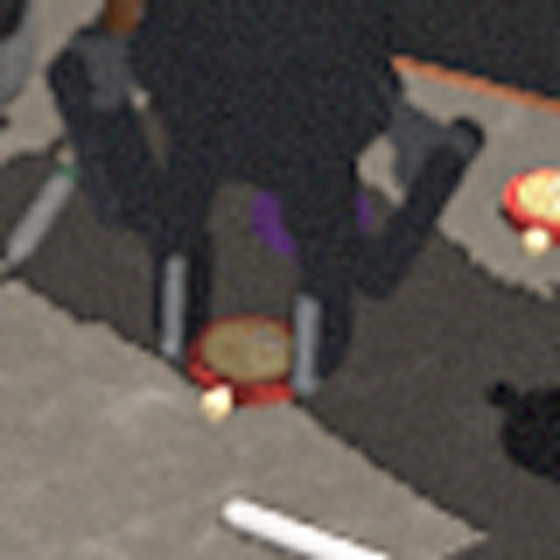

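The scene crop shows both pads around the larger holder, crown at (217,403) pointing toward the camera. The width reads 35 mm where I expected 39, so I'll check that it is stable, then lift and look.

```bash
python3 -m crank '0 0 0 0 0 0 0.7;0 0 0 0 0 0 0.7;0 0 0 0 0 -1 0.7;0 0 0 0 0 -3 0.7;0 0 0 0 0 -4 0.7;0 0 0 0 0 -4 0.7;0 0 0 0 0 0 0.7'
python3 go.py 0.571 -0.192 0.13 3.3
python3 - <<'E'
from h import *
im=imaging.snapshot('scene');crop(im,310,150,90,90,6,'pics/cs3.png')
E
```

```text
time: 5.38
ee_pos: [0.5713, -0.1921, 0.1351]
ee_rot: [[0.998, 0.058, 0.002], [0.058, -0.998, -0.001], [0.002, 0.001, -1.0]]
contact_force: [0.1, 0.1, -0.0]
width: 0.0349
t 5.38 pos [ 0.5713 -0.1921  0.1351] w 0.0349 F [ 0.1  0.1 -0. ]
turn deg [ 0.05 -0.1   0.01] shift cm [-0.03 -0.01  0.51]
```

View pics/cs3.png

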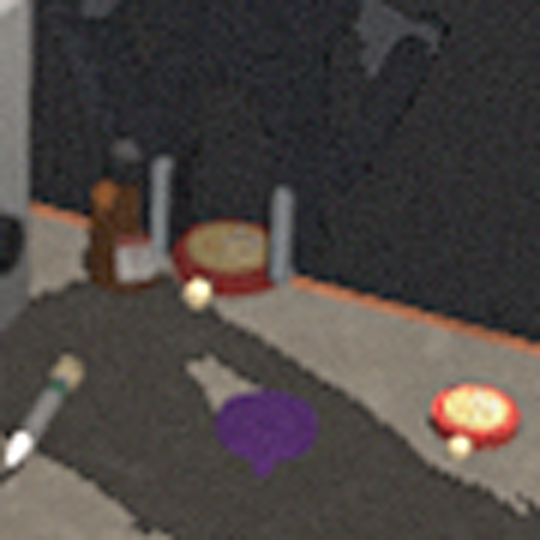

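The holder is held level, crown at crop (198,293). I check the crown's place in the hand and compute the transfer.

```bash
python3 - <<'E'
from h import *
from workcell import bot
o=bot.get_obs();R=np.array(o['ee_rot']);x=np.array(o['ee_pos'])
for d in((0,-.027,.0067),(.002,-.027,.0067),(0,-.024,.0067),(0,-.027,.0037)):
    p=proj('scene',x+R@np.array(d))[0]; print(d,((p+.5-[310,150])*6-.5).round(1))
E
python3 go.py 0.5583 0.1117 0.135 7
```

```text
(0, -0.027, 0.0067) [197.6 300.4]
(0.002, -0.027, 0.0067) [192.1 299.1]
(0, -0.024, 0.0067) [201.  296.2]
(0, -0.027, 0.0037) [197.9 292.8]
t 5.42 pos [ 0.5696 -0.1914  0.1328] w 0.0351 F [-0.2  0.6 -1.1]
turn deg [-0.07  0.12 -3.69] shift cm [  0.62 -30.32  -0.19]
```

```bash
python3 -m crank '0 0 0 0 0 -4 0.7;0 0 -1.8 0.1 -4 0 0.7;0 0 -1.8 0.1 -5.5 0 0.7;0 0 0 0.2 -5.5 0 0.7;0 0 0 0.1 -5.5 0 0.7;0 0 0 0.1 -5.5 0 0.7;0 0 0 0 -3 0 0.7;0 0 0 0 0 0 0.7;0 0 0 0 0 0 0.7'
python3 go.py 0.5583 0.1117 0.06 7
```

```text
time: 6.55
ee_pos: [0.5334, 0.1059, 0.1595]
ee_rot: [[0.992, 0.12, -0.029], [0.12, -0.993, 0.004], [-0.028, -0.008, -1.0]]
contact_force: [-0.5, -0.2, 0.5]
width: 0.0348
t 6.55 pos [0.5334 0.1059 0.1595] w 0.0348 F [-0.5 -0.2  0.5]
turn deg [-0.44  1.61 -0.13] shift cm [ 2.82 -0.2   9.87]
```

```bash
python3 -m crank '-0.4 1.6 0 2.7 -0.2 0 0.7;0 0 0 0 0 0 0.7;0 0 0 0 0 3 0.7;0 0 0 0 0 3 0.7;0 0 0 0 0 3 0.7;0 0 0 0 0 0 0.7'
python3 go.py 0.5583 0.1117 0.06 7
python3 - <<'E'
from h import *
im=imaging.snapshot('scene');crop(im,230,250,110,110,5,'pics/cs4.png')
im=imaging.snapshot('top');crop(im,190,220,130,100,6,'pics/ct4.png')
E
```

```text
time: 7.3
ee_pos: [0.5576, 0.1031, 0.0645]
ee_rot: [[0.994, 0.111, -0.008], [0.111, -0.994, -0.002], [-0.008, 0.001, -1.0]]
contact_force: [-0.7, -1.3, -0.5]
width: 0.0354
t 7.3 pos [0.5576 0.1031 0.0645] w 0.0354 F [-0.7 -1.3 -0.5]
turn deg [ 0.06  0.46 -0.65] shift cm [ 0.17 -0.85  0.45]
```

View pics/cs4.png

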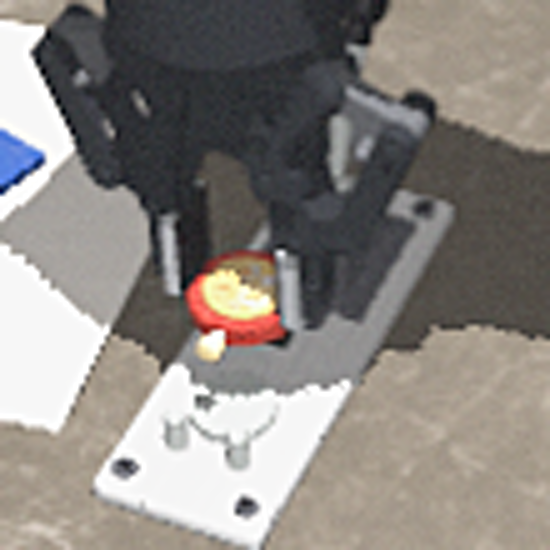

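View pics/ct4.png

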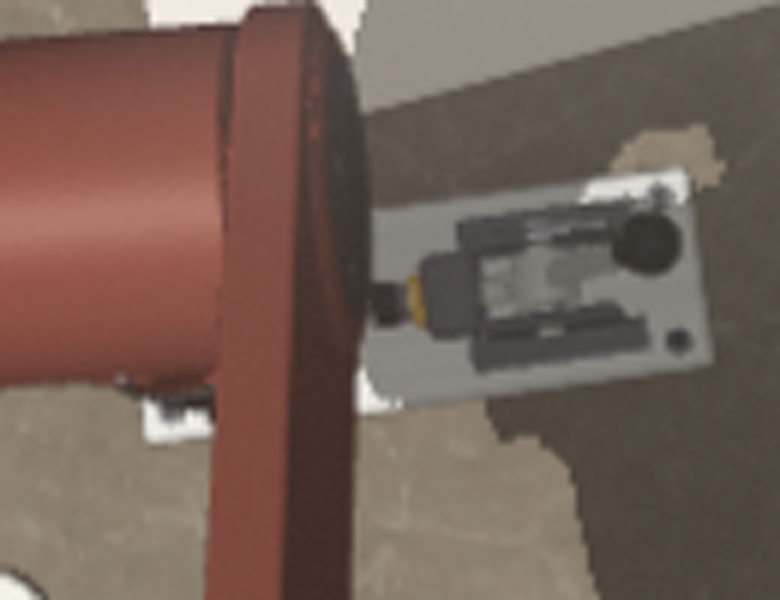

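The scene view shows the held holder about 4 cm above the boss and short of it, crown at crop (209,346) pointing at the pins. I correct the position and check the crown prediction.

```bash
python3 - <<'E'
from h import *
from workcell import bot
o=bot.get_obs();R=np.array(o['ee_rot']);x=np.array(o['ee_pos'])
for d in((0,-.027,.0067),(0,-.025,.0067),(0,-.027,.0037)):
    p=proj('scene',x+R@np.array(d))[0]; print(d,((p+.5-[230,250])*5-.5).round(1))
E
python3 -m crank '0 0.4 -0.6 0.1 -0.85 0.4 0.7;0 0 0 0 0 0.8 0.7;0 0 0 0 0 0 0.7'
python3 go.py 0.5583 0.1117 0.04 7
```

```text
(0, -0.027, 0.0067) [196.8 336.6]
(0, -0.025, 0.0067) [199.5 332.6]
(0, -0.027, 0.0037) [196.4 330.2]
time: 7.78
ee_pos: [0.5639, 0.1128, 0.059]
ee_rot: [[0.992, 0.122, 0.014], [0.122, -0.993, -0.0], [0.014, 0.002, -1.0]]
contact_force: [-0.9, -0.7, -0.6]
width: 0.0352
t 7.78 pos [0.5639 0.1128 0.059 ] w 0.0352 F [-0.9 -0.7 -0.6]
turn deg [ 0.1  -0.78 -0.01] shift cm [-0.59  0.04  1.9 ]
```

```bash
for i in 1 2 3; do python3 -m crank '0 0 0 0 0 0 0.7'|grep -E 'time|pos|rot'; done; python3 -m crank '0 -0.7 0 -0.5 0 1 0.7;0 0 0 0 0 0 0.7;0 0 0 0 0 0 0.7'
python3 go.py 0.5583 0.1117 0.04 7
```

```text
time: 7.9
ee_pos: [0.5642, 0.1129, 0.0594]
ee_rot: [[0.992, 0.122, 0.014], [0.122, -0.993, -0.0], [0.014, 0.002, -1.0]]
time: 8.02
ee_pos: [0.5644, 0.113, 0.0596]
ee_rot: [[0.992, 0.122, 0.015], [0.122, -0.993, -0.0], [0.015, 0.002, -1.0]]
time: 8.15
ee_pos: [0.5645, 0.113, 0.0598]
ee_rot: [[0.992, 0.122, 0.015], [0.122, -0.993, -0.0], [0.015, 0.002, -1.0]]
time: 8.52
ee_pos: [0.559, 0.1122, 0.0487]
ee_rot: [[0.993, 0.122, 0.001], [0.122, -0.993, -0.002], [0.001, 0.002, -1.0]]
contact_force: [-0.2, 0.0, -1.5]
width: 0.0354
t 8.53 pos [0.559  0.1122 0.0487] w 0.0354 F [-0.2  0.  -1.5]
turn deg [ 0.11 -0.06  0.01] shift cm [-0.08  0.04  0.87]
```

```bash
python3 - <<'E'
from h import *
from workcell import bot
im=imaging.snapshot('scene');crop(im,240,280,80,80,8,'pics/cs5.png')
o=bot.get_obs();R=np.array(o['ee_rot']);x=np.array(o['ee_pos']);print(x.round(4))
f=lambda p:((p+.5-[240,280])*8-.5).round(1)
for d in((0,-.027,.0067),(0,-.025,.0067),(0,-.027,.0037),(.002,-.027,.0067)):
    print(d,f(proj('scene',x+R@np.array(d))[0]))
h=cv2.cvtColor(im,cv2.COLOR_RGB2HSV)
E
```

```text
[0.5587 0.1122 0.0485]
(0, -0.027, 0.0067) [228.2 393.1]
(0, -0.025, 0.0067) [232.3 386.6]
(0, -0.027, 0.0037) [227.4 383.2]
(0.002, -0.027, 0.0067) [219.6 390.4]
```

View pics/cs5.png

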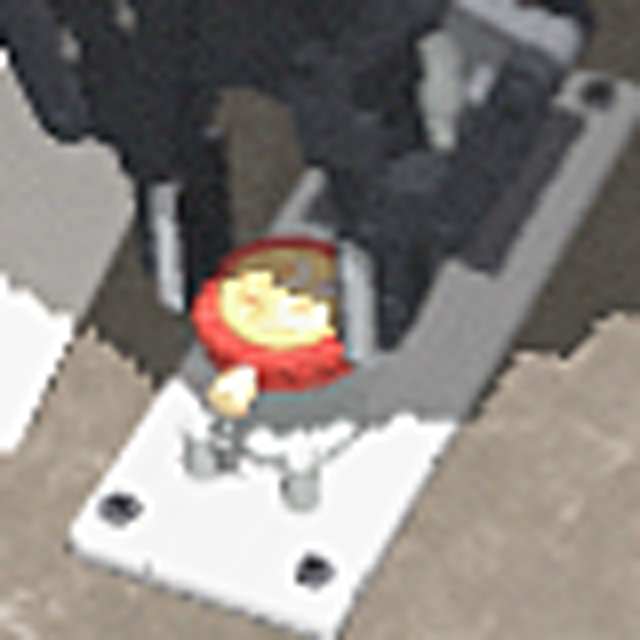

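```bash
python3 - <<'E'
from h import *
f=lambda p,x0,y0,s:np.array([(p[0]+.5)/s-.5+x0,(p[1]+.5)/s-.5+y0])
b=onplane('scene',f((348,281),245,305,11),.016)
pl=onplane('scene',f((218,308),245,305,11),.0255);pr=onplane('scene',f((358,348),245,305,11),.0255)
c=onplane('scene',f((232,390),240,280,8),.0485-.0067)
u=np.array([-.122,.9925,0]);v=np.array([-.9925,-.122,0])
n=(pl+pr)/2-.0204*u
print(b.round(4),n.round(4),c.round(4)); d=c-.027*u-b;print('along,across rel boss',d@u,d@v, 'rel pins',(c-.027*u-n)@u,(c-.027*u-n)@v)
E
python3 go.py 0.5583 0.1117 0.03 7
```

```text
[0.5556 0.1152 0.016 ] [0.556  0.1152 0.0255] [0.5552 0.1379 0.0418]
along,across rel boss -0.004393063890812899 -0.002321933338856328 rel pins -0.004372313364219318 -0.001979771865783674
t 8.57 pos [0.5587 0.1122 0.0485] w 0.0352 F [-0.2 -0.5 -0.7]
turn deg [ 0.11 -0.03  0.01] shift cm [-0.05  0.04  1.85]
```

Two estimates of the offset from the nest: scene view −4.4 mm along x and −2 mm across; robot pose −2 mm and −0.7 mm. I take the middle, target (0.5573,0.1122), which is within tolerance for both.

```bash
python3 -m crank '0.1 0 0 -0.15 0 0.8 0.7;0 0 0 0 0 0.5 0.7;0 0 0 0 0 0 0.7'
python3 go.py 0.5573 0.1122 0.027 7
```

```text
time: 8.95
ee_pos: [0.557, 0.1119, 0.0345]
ee_rot: [[0.993, 0.122, 0.0], [0.122, -0.993, 0.0], [0.0, -0.0, -1.0]]
contact_force: [-0.5, -0.4, 0.4]
width: 0.0348
t 8.95 pos [0.557  0.1119 0.0345] w 0.0348 F [-0.5 -0.4  0.4]
turn deg [-0.   -0.02  0.01] shift cm [ 0.03 -0.02  0.75]
```

```bash
python3 -m crank '0 0 0 0 0 0.5 0.7;0 0 0 0 0 0 0.7'
python3 go.py 0.5573 0.1122 0.027 7
python3 -m crank '0 0 0 0 0 0.2 0.7;0 0 0 0 0 0 0.7'
python3 go.py 0.5573 0.1122 0.027 7
```

```text
time: 9.2
ee_pos: [0.557, 0.112, 0.0291]
ee_rot: [[0.993, 0.122, 0.0], [0.122, -0.993, 0.0], [0.0, -0.0, -1.0]]
contact_force: [0.3, -0.5, -0.5]
width: 0.035
t 9.2 pos [0.557  0.112  0.0291] w 0.035 F [ 0.3 -0.5 -0.5]
turn deg [-0.   -0.01  0.01] shift cm [ 0.03 -0.02  0.21]
time: 9.45
ee_pos: [0.5572, 0.112, 0.0271]
ee_rot: [[0.993, 0.122, 0.001], [0.122, -0.993, 0.0], [0.001, 0.0, -1.0]]
contact_force: [0.1, 0.2, -1.3]
width: 0.0352
t 9.45 pos [0.5572 0.112  0.0271] w 0.0352 F [ 0.1  0.2 -1.3]
turn deg [ 0.   -0.03  0.01] shift cm [ 0.01 -0.02  0.01]
```

```bash
python3 - <<'E'
from h import *
im=imaging.snapshot('scene');crop(im,240,280,80,80,8,'pics/cs6.png')
E
```

View pics/cs6.png

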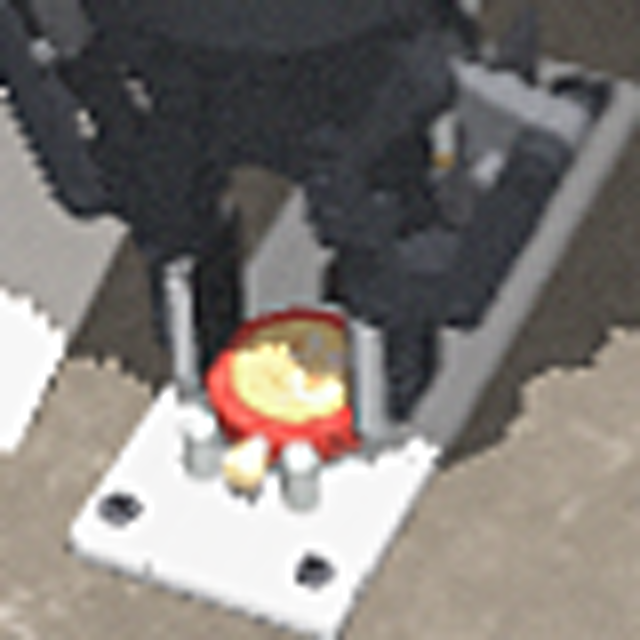

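The scene shows the crown at crop (246,464), between the pin tops at (198,425) and (302,460), with the disc clear of both. I lower gently until it touches.

```bash
python3 -m crank '0 0 0 0 0 0.1 0.7;0 0 0 0 0 0 0.7'; python3 -m crank '0 0 0 0 0 0.1 0.7;0 0 0 0 0 0 0.7'
```

```text
time: 9.75
ee_pos: [0.5579, 0.1121, 0.0268]
ee_rot: [[0.993, 0.122, 0.002], [0.122, -0.993, 0.0], [0.002, 0.0, -1.0]]
contact_force: [0.0, -0.2, 0.5]
width: 0.0348
time: 10.0
ee_pos: [0.5582, 0.1121, 0.0268]
ee_rot: [[0.993, 0.122, 0.002], [0.122, -0.993, 0.0], [0.002, 0.0, -1.0]]
contact_force: [0.1, -0.2, -0.3]
width: 0.0352
```

```bash
python3 -m crank '0 0 0 -0.1 0 0.2 0.7'; python3 -m crank '0 0 0 0 0 0.1 0.7'; python3 -m crank '0 0 0 0 0 0.1 0.7'
```

```text
time: 10.12
ee_pos: [0.5584, 0.1121, 0.0266]
ee_rot: [[0.993, 0.122, 0.004], [0.122, -0.993, 0.0], [0.004, 0.0, -1.0]]
contact_force: [-3.8, -0.8, 15.2]
width: 0.035
time: 10.25
ee_pos: [0.5584, 0.1121, 0.0266]
ee_rot: [[0.992, 0.122, 0.003], [0.122, -0.992, 0.0], [0.003, 0.0, -1.0]]
contact_force: [-4.1, 0.2, 5.9]
width: 0.0353
time: 10.38
ee_pos: [0.5584, 0.1121, 0.0266]
ee_rot: [[0.992, 0.122, 0.002], [0.122, -0.992, 0.0], [0.002, 0.0, -1.0]]
contact_force: [-3.2, 1.0, 6.3]
width: 0.0351
```

Contact made: 6–15 N, z holding at 0.0266. Releasing.

```bash
python3 -m crank '0 0 0 0 0 0 0.5;0 0 0 0 0 0 0.4;0 0 0 0 0 0 0.3;0 0 0 0 0 0 0.3;0 0 0 0 0 -1 0.3;0 0 0 0 0 -3 0.3;0 0 0 0 0 -5 0.3;0 0 0 0 0 -5 0.3;0 0 0 0 0 -2 0.3;0 0 0 0 0 0 0.3'
python3 - <<'E'
from h import *
im=imaging.snapshot('scene');crop(im,240,280,80,80,8,'pics/cs7.png')
E
```

```text
time: 11.62
ee_pos: [0.558, 0.1121, 0.1933]
ee_rot: [[0.992, 0.122, 0.004], [0.122, -0.993, 0.0], [0.004, 0.0, -1.0]]
contact_force: [-0.3, -0.3, -0.4]
width: 0.0599
```

View pics/cs7.png

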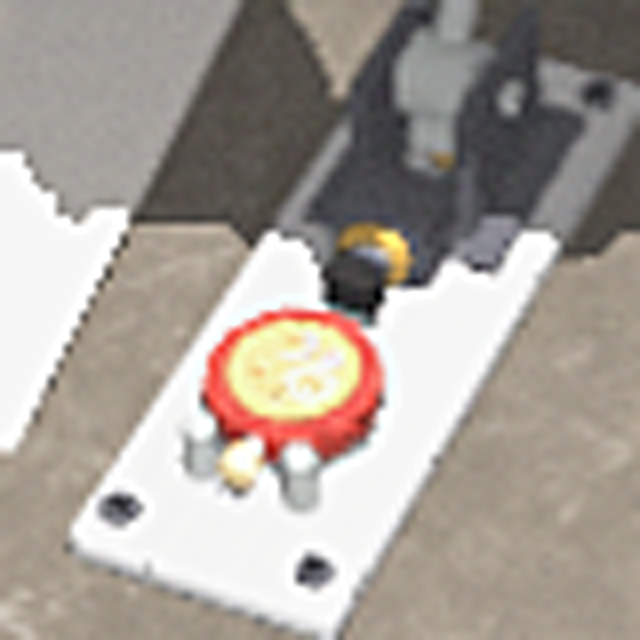

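The holder sits flat on the boss, crown at crop (241,463) between the pins, disc clear of the pad. Now I go behind the lever knob with the jaws shut.

```bash
python3 -m crank '0 0 0 0 4 0 1;0 0 0 0 5 0 1;0 0 0 0 5 0 1;0 0 0 0 1.5 0 1;0 0 0 0 0 0 1;0 0 0 0 0 0 1'
python3 go.py 0.5764 -0.0377 0.103 7
```

```text
time: 12.42
ee_pos: [0.5713, -0.0427, 0.1826]
ee_rot: [[0.992, 0.125, -0.013], [0.125, -0.992, 0.004], [-0.013, -0.006, -1.0]]
contact_force: [-0.1, 0.9, 0.1]
width: 0.0001
t 12.43 pos [ 0.5713 -0.0427  0.1826] w 0.0001 F [-0.1  0.9  0.1]
turn deg [-0.34  0.72  0.19] shift cm [ 0.67 -0.38  7.95]
```

```bash
python3 -m crank '-0.3 0.7 0 0.6 0 0 1;0 0 0 0 0 3 1;0 0 0 0 0 3 1;0 0 0 0 0 1.8 1;0 0 0 0 0 0 1;0 0 0 0 0 0 1'
python3 go.py 0.5764 -0.0377 0.103 7
python3 - <<'E'
from h import *
im=imaging.snapshot('scene');crop(im,240,190,110,110,6,'pics/cs8.png')
im=imaging.snapshot('top');crop(im,200,220,130,90,6,'pics/ct8.png')
E
```

```text
time: 13.18
ee_pos: [0.5803, -0.0355, 0.1046]
ee_rot: [[0.991, 0.133, 0.007], [0.133, -0.991, 0.001], [0.007, -0.0, -1.0]]
contact_force: [-0.2, 0.4, 1.2]
width: -0.0
t 13.18 pos [ 0.5803 -0.0355  0.1046] w -0.0 F [-0.2  0.4  1.2]
turn deg [-0.01 -0.38  0.66] shift cm [-0.42  0.16  0.16]
```

View pics/cs8.png

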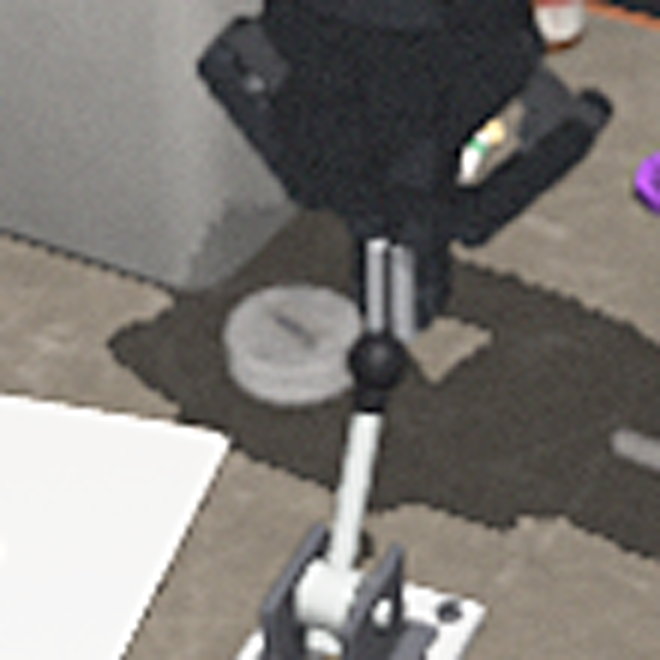

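View pics/ct8.png

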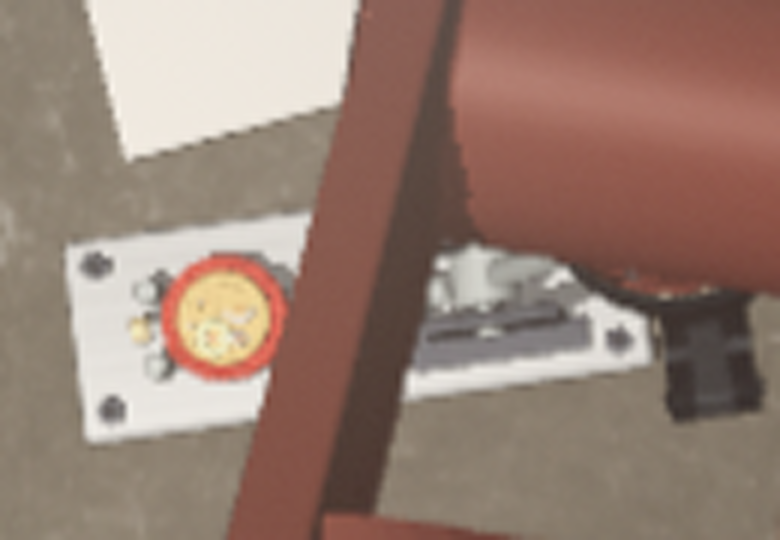

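The scene shows the shut fingers just behind the knob, knob at crop (376,360), and about 4 mm to its right. The top view shows the crown at crop (140,328), centred between the pins at (150,290) and (160,365). Align and push.

```bash
python3 -m crank '0 -0.4 0.7 -0.45 -1 0.1 1;0 0 0 0 -1 0 1;0 0 0 0 -1 0 1'
python3 go.py 0.568 0.0347 0.103 7
```

```text
time: 13.65
ee_pos: [0.5758, -0.0138, 0.1103]
ee_rot: [[0.992, 0.122, 0.008], [0.123, -0.992, -0.018], [0.006, 0.018, -1.0]]
contact_force: [-0.7, -11.1, 5.7]
width: 0.0001
t 13.65 pos [ 0.5758 -0.0138  0.1103] w 0.0001 F [ -0.7 -11.1   5.7]
turn deg [ 1.05 -0.35  0.04] shift cm [-0.18 -4.92  0.64]
```

```bash
python3 -m crank '0.5 -0.3 0 -0.1 -1.5 0.3 1;0 0 0 0 -1.5 0.2 1;0 0 0 0 -1.5 0.1 1'
python3 go.py 0.568 0.0347 0.105 7
```

```text
time: 14.02
ee_pos: [0.5735, 0.0261, 0.1103]
ee_rot: [[0.992, 0.122, 0.013], [0.122, -0.992, -0.021], [0.01, 0.023, -1.0]]
contact_force: [0.4, -0.7, -0.4]
width: 0.0
t 14.03 pos [0.5735 0.0261 0.1103] w 0.0 F [ 0.4 -0.7 -0.4]
turn deg [ 1.31 -0.58  0.03] shift cm [-0.45 -0.93  0.51]
```

Force has dropped to zero at the point where the dead centre should be, so it probably snapped. I back off upwards and look.

```bash
python3 -m crank '0 0 0 0 1 -3 1;0 0 0 0 2 -5 1;0 0 0 -3 5 -3 1;0 0 0 -3 5 0 1;0 0 0 -3 5 0 1;0 0 0 -3 5 0 1;0 0 0 -3 3 0 1;0 0 0 0 0 0 1;0 0 0 0 0 0 1'
python3 - <<'E'
from h import *
im=imaging.snapshot('scene');cv2.imwrite('pics/scene9.png',im[:,:,::-1]);crop(im,230,240,110,120,5,'pics/cs9.png')
im=imaging.snapshot('top');cv2.imwrite('pics/top9.png',im[:,:,::-1]);crop(im,200,235,130,70,6,'pics/ct9.png')
E
```

```text
time: 15.15
ee_pos: [0.4542, -0.2418, 0.2254]
ee_rot: [[0.992, 0.129, 0.016], [0.129, -0.992, -0.011], [0.015, 0.013, -1.0]]
contact_force: [0.3, 0.6, -0.3]
width: -0.0
```

View pics/cs9.png

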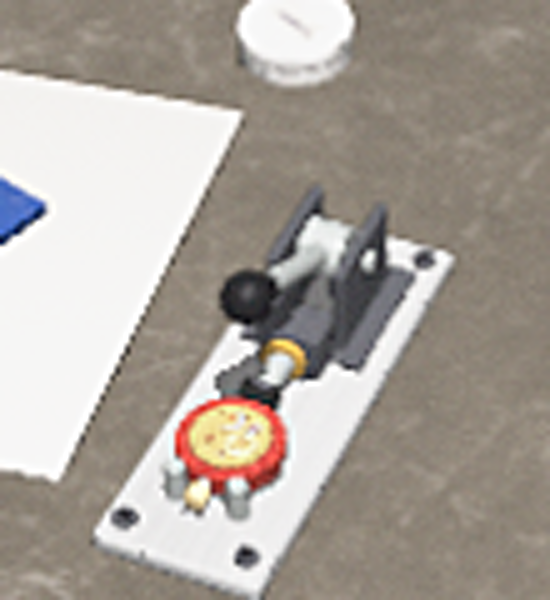

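View pics/ct9.png

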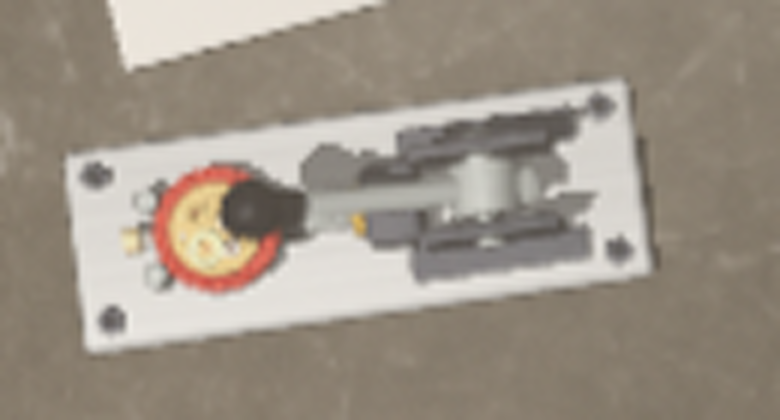

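View pics/top9.png

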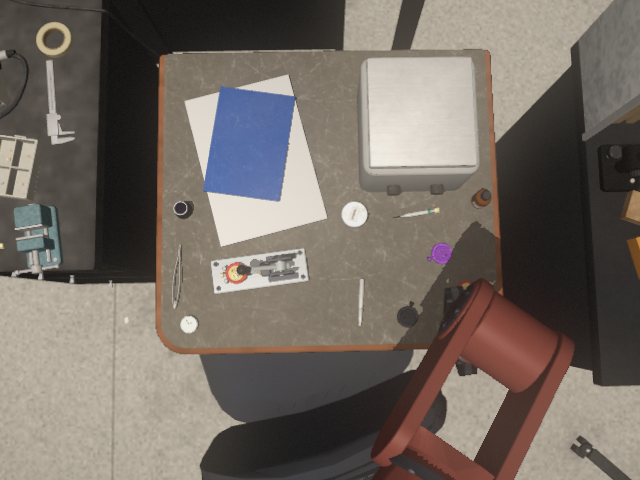

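The lever is over: knob in the scene crop at (248,295). The pad touches the disc, and the crown at (199,492) sits between the pins. I check the lever angle and disc seat numerically.

```bash
python3 - <<'E'
from h import *
f=lambda p,x0,y0,s:np.array([(p[0]+.5)/s-.5+x0,(p[1]+.5)/s-.5+y0])
u=np.array([-.122,.9925]);v=np.array([-.9925,-.122]);n=np.array([.558,.1142])
k,e=tri(f((252,208),200,235,6),f((248,296),230,240,5));d=k[:2]-n
x=d@u+.085;print('knob',k.round(4),e.round(4),'lean deg',np.degrees(np.arctan2(x,k[2]-.04)),'across',d@v)
S=cv2.imread('pics/scene9.png');T=cv2.imread('pics/top9.png')
import meas
E
python3 - <<'E'
import io,contextlib
with contextlib.redirect_stdout(io.StringIO()): from meas import *
T=cv2.imread('pics/top9.png');S=cv2.imread('pics/scene9.png')
u=np.array([-.122,.9925]);v=np.array([-.9925,-.122]);n=np.array([.558,.1142]);ns=np.array([.556,.1152])
a=blobs(S,(255,310,45,40),lambda h:red(h)|gold(h));print([ (x[0],x[2].round(2),x[3].round(2)) for x in a[:2]])
g=blobs(S,(255,310,45,40),gold);print([(x[0],x[1].round(2),x[3].round(2)) for x in g[:3]])
p=onplane('scene',g[0][2],.027)[:2]-ns;print('gold disc centre rel nest (scene) along/across mm',1e3*p@u,1e3*p@v)
c=cv2.imread('pics/scene9.png')[300:360,245:305];cv2.imwrite('pics/z.png',cv2.resize(c,None,fx=9,fy=9,interpolation=cv2.INTER_CUBIC))
E
```

```text
knob [0.5601 0.0954 0.0726] 0.002 lean deg 63.730054274849365 across 0.00020358339237514883
big gold top 169.5 [398.83 263.19] [398.83 263.19] [14.61 14.77]
big gold scene 43.6 [344.02 239.65] [345.58 239.62] [ 7.37 12.54]
tri big gold [array([ 0.5707, -0.1928,  0.0068]), np.float64(0.0021)]
big red top 316.3 [398.66 263.29] [398.67 263.28] [20.04 20.12]
big red scene 73.8 [345.82 242.41] [345.63 240.7 ] [11.85 16.69]
tri big red [array([ 0.5706, -0.1929,  0.0038]), np.float64(0.0023)]
small gold top 130.0 [466.4  288.95] [466.4  288.95] [12.75 13.  ]
small gold scene 24.7 [387.31 217.87] [388.81 217.78] [ 5.62 10.24]
tri small gold [array([ 0.5192, -0.3197,  0.0063]), np.float64(0.0021)]
small red top 242.5 [466.06 288.88] [466.06 288.88] [17.42 17.74]
small red scene 44.3 [388.86 220.56] [388.85 218.63] [ 9.81 13.51]
tri small red [array([ 0.5192, -0.3197,  0.0039]), np.float64(0.0027)]
[(299.6171875, array([275.87, 328.01]), array([18.04, 21.91])), (10.2265625, array([288.47, 311.4 ]), array([4.31, 5.15]))]
[(156.34375, array([275.63, 326.76]), array([12.2 , 16.33])), (10.2265625, array([288.91, 311.31]), array([4.31, 5.15])), (3.203125, array([268.16, 339.97]), array([1.56, 3.78]))]
gold disc centre rel nest (scene) along/across mm 2.435712088216277 0.984504371288444
```

View pics/z.png

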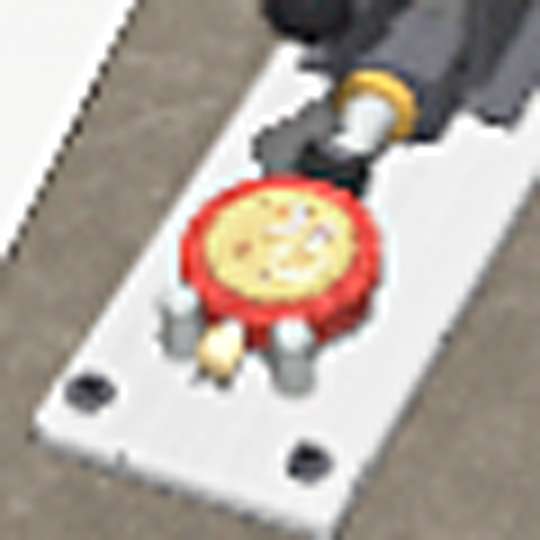

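View pics/scene9.png

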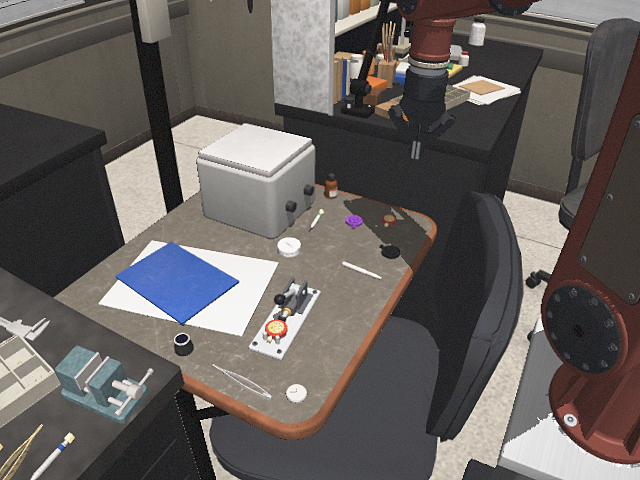

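The lever leans 63.7°, where fully clamped is 63°. The disc rests against both pins with the crown between them, and nothing else has moved. Handing in.

```bash
python3 -c "
from workcell import sign_off; print(sign_off())"
```

```text
the job is handed in; nothing more can be done
None
```

I set the larger red holder flat on the nest with its crown between the dowel pins and let go. Then I pushed the lever past dead centre with the shut fingers, and it snapped over. I handed in at about 15 s, with the gripper clear in the air.

**Last checks:**
- **Lever:** the two-view knob position gives a lean of 63.7°, against 63° when clamped.
- **Disc:** both views show it against the pins with the crown between them. The scene view also shows the pad on the rim and the disc flat.
- **Clamp force:** I judged that it is held tight from the pictures only and did not measure the force.
- **Bystanders:** they look unmoved in the pictures. In the last top view the arm hides the smaller holder; the last scene view still shows it in place, in shadow.

**Disagreements:**
- The gripper read about 35 mm on the 39 mm disc, though it held firmly.
- The scene view alone puts the clamped disc's centre 2.4 mm further along x than the nest point. That is about the calibration error.
- Before placing, the scene view and the robot's pose differed by about 2 mm, so I aimed between them.
- The two-view height of the movement's face on the table came out at about 7 mm, against the 11 mm given.

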